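# Close the caster's tool case

### The arm

A 7-joint arm with a two-finger parallel gripper is mounted at the origin on the work surface. World frame = base frame: x ahead of the robot, y to its left, z up, the work surface at z = 0. Lengths are in m, angles in rad, forces in N, time in s.
With the tool pointing down it reaches from about 0.425 to 0.925 m from the base axis. Payload 6.8 kg.
Tool frame: the origin (TCP) lies at the very end of the fingers, on their centre line; the grasp point (between the pads) lies 19 mm behind it; z points along the fingers, x is the direction in which the jaws open and shut, and the axes are right-handed (so a half turn about z gives the same grasp; the last joint's range is limited). The gripper opens to 85 mm and grips with 20 to 120 N. Pads are 22 mm wide; open, the fingers measure 114 mm over their backs; the gripper's body (76 mm by 85 mm) begins 54 mm behind the grasp point. The pads swing forward as they close: fully open they stand 13 mm farther back than shut.
Start: joints at [1.12, 0.477, 0.022, 1.555, -0.011, 1.109, -0.083], TCP at [0.227, -0.636, 0.231] pointing down, gripper open.
Joint ranges: [-2.96, 2.96], [-0.34, 2.1], [-1.41, 1.46], [0.24, 2.44], [-1.37, 4.51], [0.17, 1.92], [-2.96, 2.96]. Speed limits (rad/s): [2.39, 2.39, 3.14, 3.14, 3.14, 3.14, 3.14].

### API

Orientations are given as a rotation vector (axis times angle).
In Python, from bench import r, grab_frame gives the robot as it stands. The module is installed in compiled form; this text tells all that it offers.
- The arm moves only by the tool send_rows, never from a script. Its argument "series" is a list of rows, each a list of 2 entries, a list of its own where there are three numbers: the shift along the tool's x, y, z in m, then the turn, a rotation vector about the tool's x, y, z in units of 5 degrees (1.0 is 5 degrees). A call has 1 to 20 rows; each row shifts and turns the commanded pose from where the row before left it, along the tool's axes as they then stand; what a row does not reach is not made up. A row lasts 1/8 s, in which the tool goes at most 62.5 mm and 10.7 degrees, less where a joint would pass 70% of its speed; a pose out of reach is approached as far as the arm can. A call is refused whole if a number of a shift passes 0.0625 or a number of a turn 1, either way. A call with a gripper value outside its range is refused whole. "fingers" is the closure in counts, from 0 (fully open) to 255 (shut), set as the call begins (left out, the last holds). The fingers move at their own pace and stop on an object; "grip_force" is the grip in N (left out, the last holds). Time passes only in rows, so rows that do not move let the fingers close. It gives the time, the measured TCP pose, the force and the opening at its end, in the units of the state.
- r.get_obs(): the state, without advancing time (a new reading comes with each control period).
- grab_frame(name): name is "side" or "top" or "wrist"; returns a dict with "frame" (420x560x3 uint8, red, green, blue), "fx", "fy", "cx", "cy" (pixels), "dist_coeffs" ([k1, k2, p1, p2, k3] as OpenCV has them; the pictures are not rectified), "origin" and "rotation" of the camera in the world; the wrist camera has in their place "T_tool_cam" (4x4, takes a point from camera to tool coordinates, whose origin is the TCP and whose axes are the tool frame's). Camera axes: x right, y down, z forward; pixel columns grow to the right and rows downward; lengths in m; the calibration is good to about 2 mm. A picture is of the moment at which its call begins: read the wrist's pose just before it. There is no depth.
- r.hand_in(): hands the job in, once; it reports no verdict.
The state is a dict: "clock": time; "joints": joint angles; "qvel": joint speeds; "tau": joint torques, N m; "tcp_pos": TCP position; "orientation": TCP orientation; "contact_force": force on the tool from outside, world axes, zero at the start; "moment": the same for the moment, N m; "grip_width": finger opening in m.
Only numpy, scipy, OpenCV 4.12 (cv2) and the standard library are available. Lean on these libraries where they do the work, as an engineer would, in place of code of your own. Each camera call takes 0.05 s, during which the arm holds its last target.

### The job

Pack up the plywood tool case on the casting bench: with the fingertips, push the upright orange flap all the way down so that it lies flat over the trimming tools, and only then push the standing cover over until it is fully shut on the case. Push only; pick nothing up, leave the tools in the case and everything else on the bench where it is, and finish clear of everything.

Things in the scene. Friction and masses are not known exactly. Their poses are not given: they have to be found in the camera images.
- case: Plywood tool case with steel corners, fixed to the bench. Open-topped box 200 mm (own x) by 260 mm (own y) by 70 mm high, walls 8 mm. Origin: centre of its underside. Own +x points to the side with the cover's hinge, own -x to the side with the flap's hinge, z up. The cover closes towards own -x, the flap folds down towards own +x. Its heading varies.
- cover (a joint): Angle of the plywood cover, rad: 0 = shut, lying level on the rim; 1.57 = upright; its stop is at 2.0, leaning outwards. Starts between 1.65 and 1.95. Stiff friction hinge (about 0.6 N m, hidden mass about 0.35 kg): it stays where it is left and must be pushed all the way, about 2 to 5 N at its free edge.
- cover_hinge (a point): Middle of the cover's hinge line, on the top of the case's own +x wall, 70 mm above the bench (100 mm along own x from the case's origin). The hinge line runs along the case's y.
- cover_edge (a point): Middle of the cover's free edge, half-way through its thickness, 200 mm from the hinge line. The cover is a flat panel 200 x 260 x 10 mm, without a handle; its inner face passes through the hinge line and its 10 mm thickness lies on the outer side. Shut, its top is 80 mm above the bench.
- flap (a joint): Angle of the orange plastic flap that keeps the tools in place, rad: 0 = folded flat inside the case; 1.57 = upright; stop at 1.85. Starts between 1.35 and 1.75. Friction hinge (about 0.14 N m): it stays where it is left; about 1 to 2 N at its free edge moves it.
- flap_hinge (a point): Middle of the flap's hinge line, 45 mm above the bench, 85 mm from the case's origin along own -x (just inside the wall). It runs along the case's y.
- flap_edge (a point): Middle of the flap's free edge, 120 mm from its hinge line. The flap is a flat plate 120 mm long, 220 mm wide (along the case's y), 6 mm thick; its thickness lies on the side that becomes the top. Folded flat, its top is 51 mm above the bench, 19 mm below the rim, and it rests clear above the tools.
- loop_tool_mid (a point): Loop trimming tool, dark wooden handle with wire loop, about 145 mm long, 11 mm thick, lying loose on the case's floor along the case's y; point half-way up. Not to be moved.
- fettling_knife_mid (a point): Fettling knife, wooden handle, about 150 mm long, 11 mm thick, lying loose on the case's floor; point half-way up. Not to be moved.
- cast_cup_mid (a point): White cast cup, 72 mm across, 85 mm high, standing beyond the far end of the case; point at its centre. Not to be moved.
- mould_mid (a point): Round plaster mould with two black bands, about 90 mm across, 100 mm high; point at its centre. Not to be moved.
- oxide_jar_mid (a point): Amber jar, 60 mm across, 85 mm high; point at its centre. Not to be moved.
- glaze_brush_grip (a point): Glaze brush lying on the bench; point on its handle. Not to be moved.
- timer_mid (a point): White bench timer standing upright, 30 x 70 x 70 mm; point at its centre. Not to be moved.

How it is judged:
By the outcome, as a careful person would: the job done as asked, in the order asked, and still so for the second after the job is handed in, with the robot touching nothing.
It also fails if it takes over 64 s, if anything falls off the work surface, if the arm or the gripper's body presses on something with over 40 N, if the wrist force passes 120 N, or if a joint passes its speed limit or range.

## Working session

There is one attempt and no reset: what is moved stays moved. The work goes in short steps, Python scripts to look and compute and a tool call to move; the robot and the scene stay as the last step left them, time stands still between calls to the robot, and variables do not carry over. Pictures are saved under pics/ and viewed, and the job is handed in when it is done.

Besides the shell and the picture viewer there is one more tool, called after "Request:" by a JSON object that holds its "name" and its "arguments", one argument or row to a line. send_rows: Moves the arm, as the interface text tells. Its arguments: {"type":"object","properties":{"series":{"type":"array"},"fingers":{"type":"number"},"grip_force":{"type":"number"}},"required":["series"]}

```bash
mkdir -p pics; python3 - <<'E'
from bench import r, grab_frame
import cv2,numpy as np
print(r.get_obs())
for n in("side","top","wrist"):
    f=grab_frame(n); cv2.imwrite(f"pics/{n}0.png",f["frame"][:,:,::-1])
    print(n,{k:(np.round(v,4).tolist() if k!="frame" else 0) for k,v in f.items()})
E
```

```text
{'clock': 0.0, 'joints': array([ 1.119914  ,  0.47778797,  0.02233033,  1.55647066, -0.01149132,
        1.10928011, -0.08311037]), 'qvel': array([ 0.00020695, -0.00027996, -0.000858  , -0.00123586,  0.0006624 ,
       -0.00085852,  0.000339  ]), 'tau': array([-9.75151215e-05, -5.96452260e+01,  1.60803851e+00, -2.81192189e+01,
        1.25045894e-02,  9.47043911e-03,  2.38773123e-05]), 'tcp_pos': array([ 0.22666174, -0.63517323,  0.23032555]), 'orientation': array([-2.56702720e+00,  1.80945281e+00,  2.45186289e-03]), 'contact_force': array([ 0.22159399,  0.13745627, -0.03191732]), 'moment': array([-0.0010295 ,  0.01037728,  0.000537  ]), 'grip_width': 0.08516997675267715}
side {'frame': 0, 'fx': 515.1876, 'fy': 515.1876, 'cx': 277.7431, 'cy': 211.1335, 'dist_coeffs': [0.0112, 0.0, 0.0, 0.0, 0.0], 'origin': [0.086, 0.7391, 0.9845], 'rotation': [-0.7413, 2.6057, -1.0708]}
top {'frame': 0, 'fx': 395.6145, 'fy': 395.6145, 'cx': 283.4799, 'cy': 208.1404, 'dist_coeffs': [-0.0957, 0.0, 0.0, 0.0, 0.0], 'origin': [0.3555, 0.0117, 1.2221], 'rotation': [-2.0363, 2.1819, -0.2337]}
wrist {'frame': 0, 'fx': 337.7303, 'fy': 337.7303, 'cx': 281.8842, 'cy': 208.3747, 'dist_coeffs': [-0.0147, 0.0, 0.0, 0.0, 0.0], 'T_tool_cam': [[1.0, 0.0011, 0.0005, -0.0008], [-0.0012, 0.9567, 0.2911, -0.0745], [-0.0002, -0.2911, 0.9567, -0.1422], [0.0, 0.0, 0.0, 1.0]]}
```

View pics/side0.png

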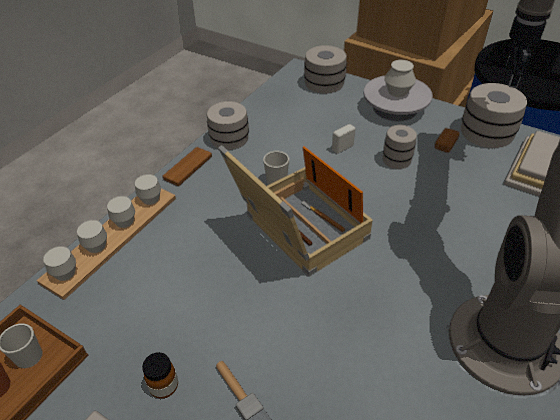

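View pics/top0.png

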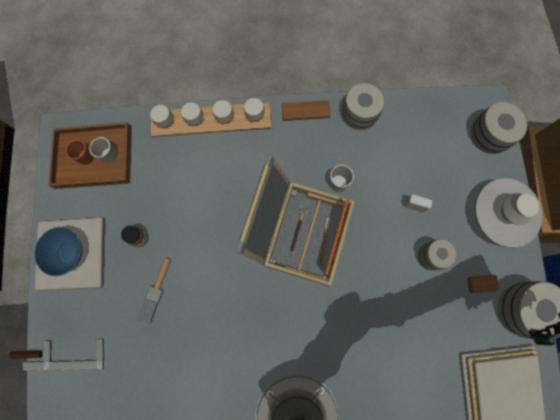

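```bash
python3 - <<'E'
import cv2
a=cv2.imread("pics/top0.png")[150:300,225:375]; cv2.imwrite("pics/topc.png",cv2.resize(a,(600,600),interpolation=cv2.INTER_CUBIC))
a=cv2.imread("pics/side0.png")[130:290,200:400]; cv2.imwrite("pics/sidec.png",cv2.resize(a,(750,600),interpolation=cv2.INTER_CUBIC))
E
```

```text
(no output)
```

View pics/topc.png

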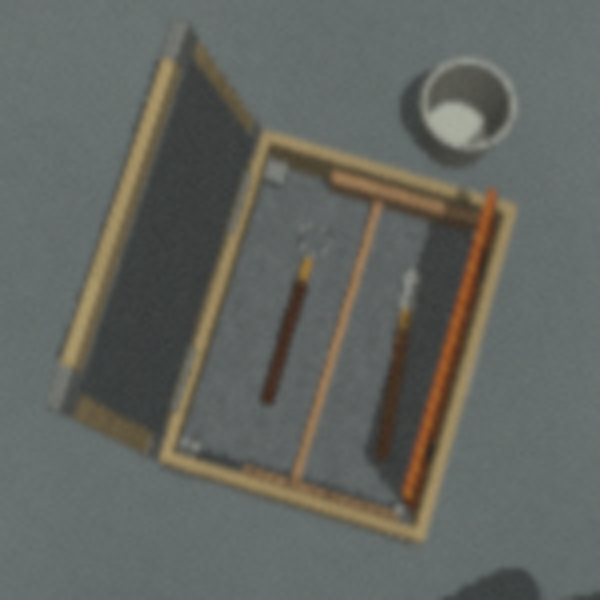

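View pics/sidec.png

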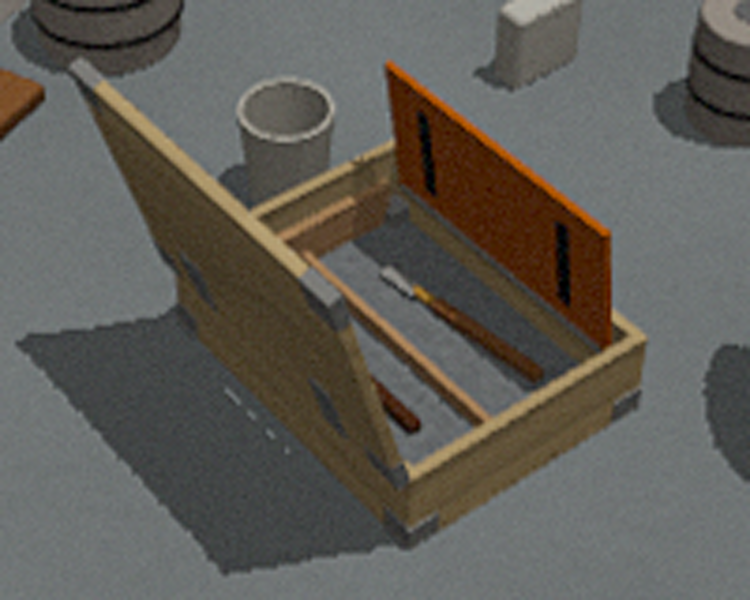

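```bash
cat > h.py <<'E'
import cv2,numpy as np
from bench import r, grab_frame
from scipy.spatial.transform import Rotation as R
def cam(n):
    f=grab_frame(n); 
    return f
def ray(f,px):
    K=np.array([[f["fx"],0,f["cx"]],[0,f["fy"],f["cy"]],[0,0,1]])
    u=cv2.undistortPoints(np.array([[px]],float),K,np.array(f["dist_coeffs"]))[0,0]
    rot=np.array(f["rotation"]); M=rot if rot.shape==(3,3) else R.from_rotvec(rot).as_matrix()
    d=M@np.array([u[0],u[1],1]); return np.array(f["origin"]),d/np.linalg.norm(d)
def plane(f,px,z):
    o,d=ray(f,px); return o+d*(z-o[2])/d[2]
def tri(f1,p1,f2,p2):
    o1,d1=ray(f1,p1);o2,d2=ray(f2,p2)
    A=np.c_[d1,-d2]; t=np.linalg.lstsq(A,o2-o1,rcond=None)[0]
    a,b=o1+t[0]*d1,o2+t[1]*d2; return (a+b)/2,np.linalg.norm(a-b)
E
python3 - <<'E'
from h import *
T=cam("top");S=cam("side")
tp=lambda u,v:(225+(u+.5)/4-.5,150+(v+.5)/4-.5)
sp=lambda u,v:(200+(u+.5)/3.75-.5,130+(v+.5)/3.75-.5)
P=[plane(T,tp(*p),.07) for p in[(263,130),(160,460),(424,543),(517,205)]]
for p in P:print(p.round(4))
print(np.linalg.norm(P[0]-P[1]),np.linalg.norm(P[1]-P[2]),np.linalg.norm(P[2]-P[3]),np.linalg.norm(P[3]-P[0]))
print("centre",np.mean(P,0))
ex=(P[2]+P[3]-P[0]-P[1]); print("case +x heading",np.arctan2(-ex[1],-ex[0]))
ey=P[0]+P[3]-P[1]-P[2]; print("far dir heading",np.arctan2(ey[1],ey[0]))
print("side rim", [plane(S,sp(*p),.07).round(4) for p in[(645,340),(410,462)]])
for n,a,b in[("cov far",(180,25),(77,63)),("cov near",(57,408),(325,303)),("flap far",(491,190),(388,63)),("flap near",(410,500),(610,232))]:
    print(n,tri(T,tp(*a),S,sp(*b)))
E
```

```text
[ 0.6857 -0.0298  0.07  ]
[0.4435 0.0625 0.07  ]
[ 0.3709 -0.123   0.07  ]
[ 0.6145 -0.2158  0.07  ]
0.25928111240621515 0.19918471454492578 0.2606504073320482 0.1991464055758645
centre [ 0.52863974 -0.07652662  0.07      ]
case +x heading 1.2012852595682348
far dir heading -0.3641832435154688
side rim [array([ 0.3726, -0.1179,  0.07  ]), array([0.452 , 0.0526, 0.07  ])]
cov far (array([0.705158  , 0.02525689, 0.26059004]), np.float64(0.000981897449809675))
cov near (array([0.46863863, 0.1170028 , 0.25434898]), np.float64(0.007230396609206496))
flap far (array([ 0.60528206, -0.18053875,  0.1632432 ]), np.float64(0.00010630570469552109))
flap near (array([ 0.39984137, -0.10476   ,  0.1635005 ]), np.float64(0.0031029347903192075))
```

```bash
cat >> h.py <<'E'
C=np.array([.5286,-.0765,0]);psi=1.204
EX=np.array([np.cos(psi),np.sin(psi),0]);EY=np.array([-np.sin(psi),np.cos(psi),0])
def st():
    o=r.get_obs();p=np.array(o["tcp_pos"]);d=p-C
    print("t",o["clock"],"case",np.round([d@EX,d@EY,p[2]],4),"F case",np.round([o["contact_force"]@EX,o["contact_force"]@EY,o["contact_force"][2]],2),"q",o["joints"].round(2),"w",o["grip_width"])
    return o
E
python3 - <<'E'
from h import *
o=st();M=R.from_rotvec(o["orientation"]).as_matrix();print(M.round(3))
for s in(1,-1):
    G=np.c_[s*EY,s*EX,[0,0,-1]]; print(s,np.rad2deg(R.from_matrix(M.T@G).as_rotvec())/5)
    for x,y,z in[(-.16,0,.22)]:
        print(M.T@(C+EX*x+EY*y+[0,0,z]-o["tcp_pos"]), G.T@(C+EX*x+EY*y+[0,0,z]-o["tcp_pos"]))
T=cam("top")
for n,px,z in[("cup",(341,174),.085),("mould",(440,250),.1),("timer",(420,200),.07)]:
    d=plane(T,px,z)-C;print(n,d@EX,d@EY,plane(T,px,z))
E
```

```text
t 0.25 case [-0.6301  0.0813  0.2309] F case [ 1.29  0.2  -0.26] q [ 1.12  0.48  0.02  1.56 -0.01  1.11 -0.08] w 0.08550084492679483
[[ 0.336 -0.942 -0.   ]
 [-0.942 -0.336  0.001]
 [-0.001  0.    -1.   ]]
1 [1.10429413e-02 3.68939228e-03 2.61318921e+01]
[-0.30362776 -0.36790735  0.01107216] [-0.08125407  0.47005113  0.01085988]
-1 [-3.03320949e-03  9.07888122e-03 -9.86810567e+00]
[-0.30362776 -0.36790735  0.01107216] [ 0.08125407 -0.47005113  0.01085988]
cup -0.03927588548034127 -0.1948235545676871 [ 0.69637872 -0.18303223  0.085     ]
mould -0.37337343225528324 -0.05478772792121453 [ 0.44584162 -0.44468537  0.1       ]
timer -0.2916265451878014 -0.19214599312605016 [ 0.60337958 -0.41763654  0.07      ]
```

Request:
{"name": "send_rows", "arguments": {
  "series": [
    [[0,0,0],[0,0,-0.99]],
    [[0,0,0],[0,0,-0.99]],
    [[0,0,0],[0,0,-0.99]],
    [[0,0,0],[0,0,-0.99]],
    [[0,0,0],[0,0,-0.99]],
    [[0,0,0],[0,0,-0.99]],
    [[0,0,0],[0,0,-0.99]],
    [[0,0,0],[0,0,-0.99]],
    [[0,0,0],[0,0,-0.99]],
    [[0,0,0],[0,0,-0.96]],
    [[0,0,0],[0,0,0]]
  ],
  "fingers": 255,
  "grip_force": 40
}}

```text
clock: 1.68
tcp_pos: [0.2268, -0.6357, 0.2312]
orientation: [-3.089, 0.574, -0.0]
contact_force: [-1.0, 0.3, -0.3]
grip_width: -0.0001
```

Request:
{"name": "send_rows", "arguments": {
  "series": [
    [[0.002,-0.01,0],[0,0,0]],
    [[0.005,-0.03,0],[0,0,0]],
    [[0.005,-0.03,0],[0,0,0]],
    [[0.005,-0.03,0],[0,0,0]],
    [[0.005,-0.03,0],[0,0,0]],
    [[0.005,-0.03,0],[0,0,0]],
    [[0.005,-0.03,0],[0,0,0]],
    [[0.005,-0.03,0],[0,0,0]],
    [[0.005,-0.03,0],[0,0,0]],
    [[0.005,-0.03,0],[0,0,0]],
    [[0.005,-0.03,0],[0,0,0]],
    [[0.005,-0.03,0],[0,0,0]],
    [[0.005,-0.03,0],[0,0,0]],
    [[0.005,-0.03,0],[0,0,0]],
    [[0.005,-0.03,0],[0,0,0]],
    [[0.005,-0.03,0],[0,0,0]],
    [[0.004,-0.01,0],[0,0,0]],
    [[0,0,0],[0,0,0]]
  ]
}}

```text
clock: 3.92
tcp_pos: [0.4712, -0.2258, 0.2314]
orientation: [3.089, -0.571, 0.0]
contact_force: [-0.7, -0.3, -0.7]
grip_width: 0.0001
```

```bash
python3 - <<'E'
from h import *
o=st();print(R.from_rotvec(o["orientation"]).as_matrix().T.round(3)@np.c_[EX,EY,[0,0,1]])
for n in("side","top","wrist"):cv2.imwrite(f"pics/{n}1.png",cam(n)["frame"][:,:,::-1])
E
```

```text
t 3.925 case [-1.599e-01  1.000e-04  2.314e-01] F case [-0.5   0.55 -0.72] q [ 0.66  0.25 -0.39  1.9   0.11  1.01 -0.15] w 0.00012600155670465315
[[ 7.71128068e-04 -1.00025967e+00  0.00000000e+00]
 [-1.00025967e+00 -7.71128068e-04  0.00000000e+00]
 [ 0.00000000e+00  0.00000000e+00 -1.00000000e+00]]
```

View pics/side1.png

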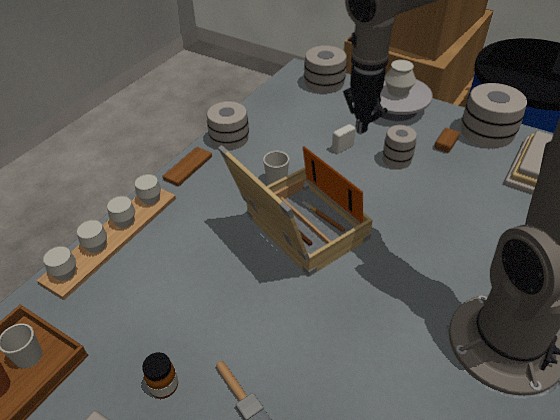

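View pics/wrist1.png

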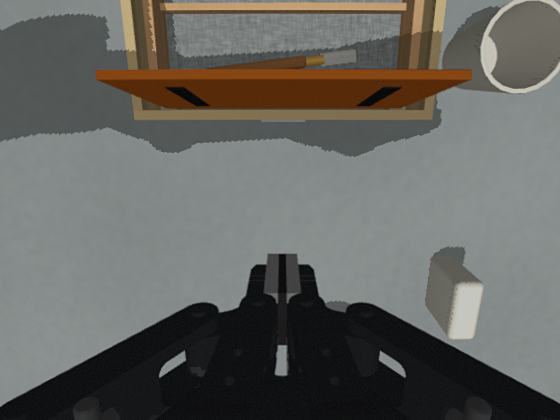

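Request:
{"name": "send_rows", "arguments": {
  "series": [
    [[0,0,0.02],[0,0,0]],
    [[0,0,0.025],[0,0,0]],
    [[0,0,0.025],[0,0,0]],
    [[0,0,0.02],[0,0,0]],
    [[0,0,0.006],[0,0,0]],
    [[0,-0.02,0],[0,0,0]],
    [[0,-0.02,0],[0,0,0]],
    [[0,-0.014,0],[0,0,0]],
    [[0,-0.008,0],[0,0,0]],
    [[0,-0.007,0],[0,0,0]],
    [[0,0,0],[0,0,0]]
  ]
}}

```text
clock: 5.45
tcp_pos: [0.4959, -0.1615, 0.1354]
orientation: [3.089, -0.572, 0.0]
contact_force: [0.0, -0.4, -0.1]
grip_width: -0.0001
```

Request:
{"name": "send_rows", "arguments": {
  "series": [
    [[0,-0.007,0.001],[0,0,0]],
    [[0,-0.007,0.001],[0,0,0]],
    [[0,-0.006,0.001],[0,0,0]],
    [[0,-0.008,0.003],[0,0,0]],
    [[0,-0.007,0.003],[0,0,0]],
    [[0,-0.007,0.004],[0,0,0]],
    [[0,-0.006,0.004],[0,0,0]],
    [[0,-0.006,0.005],[0,0,0]],
    [[0,-0.006,0.005],[0,0,0]],
    [[0,0,0],[0,0,0]]
  ]
}}

```text
clock: 6.7
tcp_pos: [0.517, -0.1049, 0.1077]
orientation: [-3.089, 0.571, 0.002]
contact_force: [0.7, -0.7, -0.5]
grip_width: 0.0
```

```bash
python3 - <<'E'
from h import *
st()
for n in("side","wrist"):cv2.imwrite(f"pics/{n}2.png",cam(n)["frame"][:,:,::-1])
E
```

```text
t 6.7 case [-0.0307  0.0006  0.1077] F case [-0.39 -0.85 -0.55] q [ 0.4   0.43 -0.39  1.99  0.23  0.77 -0.49] w 2.6990714907875013e-05
```

View pics/side2.png

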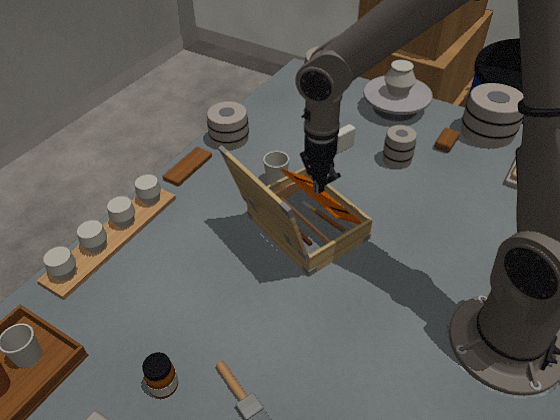

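View pics/wrist2.png

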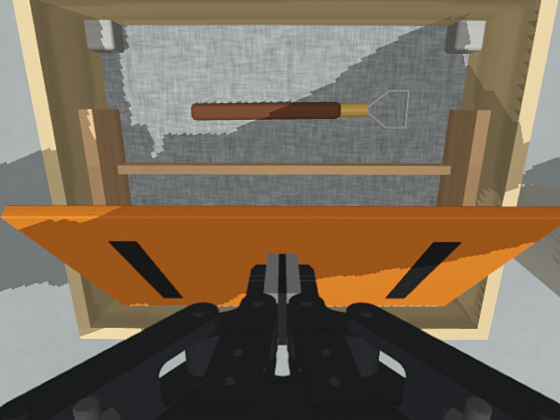

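Flap is half way over with the fingertips on its face. Continuing the arc.

Request:
{"name": "send_rows", "arguments": {
  "series": [
    [[0,-0.005,0.006],[0,0,0]],
    [[0,-0.005,0.006],[0,0,0]],
    [[0,-0.004,0.007],[0,0,0]],
    [[0,-0.004,0.007],[0,0,0]],
    [[0,-0.003,0.007],[0,0,0]],
    [[0,-0.002,0.007],[0,0,0]],
    [[0,-0.001,0.007],[0,0,0]],
    [[0,-0.001,0.006],[0,0,0]],
    [[0,0,0.002],[0,0,0]],
    [[0,0,0],[0,0,0]]
  ]
}}

```text
clock: 8.05
tcp_pos: [0.5258, -0.0824, 0.053]
orientation: [3.089, -0.573, -0.001]
contact_force: [0.5, 0.2, -0.3]
grip_width: -0.0003
```

```bash
python3 - <<'E'
from h import *
st()
for n in("side","wrist"):cv2.imwrite(f"pics/{n}3.png",cam(n)["frame"][:,:,::-1])
E
```

```text
t 8.05 case [-0.0066  0.0005  0.053 ] F case [ 0.37 -0.36 -0.27] q [ 0.33  0.52 -0.36  2.01  0.29  0.66 -0.59] w -0.00034756939123251843
```

View pics/wrist3.png

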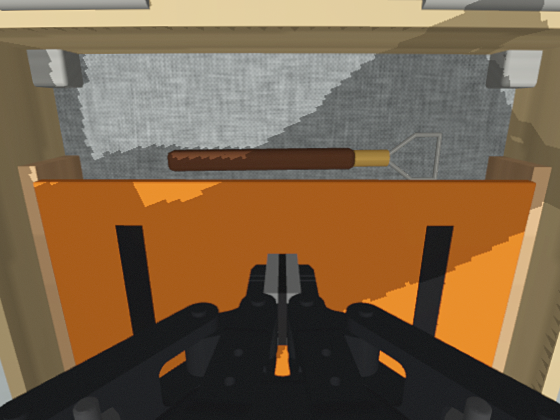

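View pics/side3.png

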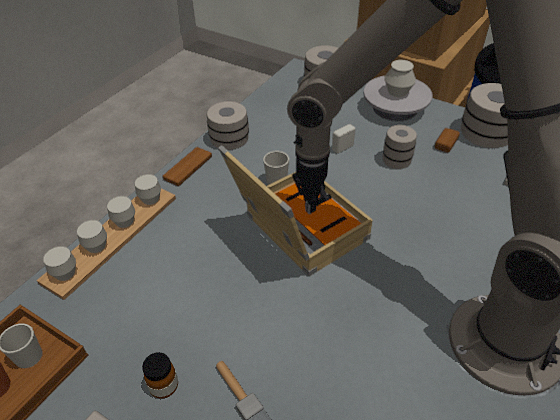

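Flap nearly flat; tip at 53 mm. Press a few more mm in small steps until force rises.

Request:
{"name": "send_rows", "arguments": {
  "series": [
    [[0,0,0.001],[0,0,0]],
    [[0,0,0.001],[0,0,0]],
    [[0,0,0.001],[0,0,0]],
    [[0,0,0],[0,0,0]]
  ]
}}

```text
clock: 8.65
tcp_pos: [0.5263, -0.0824, 0.051]
orientation: [3.088, -0.573, 0.0]
contact_force: [-3.3, 0.0, 8.3]
grip_width: -0.0002
```

```bash
python3 -c "
from h import *
st()"
```

```text
t 8.65 case [-0.0063  0.      0.051 ] F case [-1.15  3.12  8.31] q [ 0.33  0.52 -0.36  2.01  0.29  0.66 -0.59] w -0.00015203549097555239
```

Request:
{"name": "send_rows", "arguments": {
  "series": [
    [[0,0,0.001],[0,0,0]],
    [[0,0,0],[0,0,0]],
    [[0,0,-0.01],[0,0,0]],
    [[0,0,-0.02],[0,0,0]],
    [[0,0,-0.03],[0,0,0]],
    [[0,0,-0.03],[0,0,0]],
    [[0,0,-0.03],[0,0,0]],
    [[0,0,-0.03],[0,0,0]],
    [[0,0,-0.03],[0,0,0]],
    [[0,0,-0.03],[0,0,0]],
    [[0,0,-0.03],[0,0,0]],
    [[0,0,-0.03],[0,0,0]],
    [[0,0,-0.02],[0,0,0]],
    [[0,0,0],[0,0,0]]
  ]
}}

```text
clock: 10.4
tcp_pos: [0.527, -0.0822, 0.3407]
orientation: [-3.089, 0.573, -0.005]
contact_force: [-0.8, 0.3, -1.0]
grip_width: -0.0001
```

```bash
python3 - <<'E'
from h import *
st()
for n in("side","wrist"):cv2.imwrite(f"pics/{n}4.png",cam(n)["frame"][:,:,::-1])
E
```

```text
t 10.4 case [-0.0059 -0.0005  0.3407] F case [-0.06  0.87 -0.97] q [ 0.42  0.18 -0.44  1.73  0.08  1.25 -0.41] w -0.00014126736150022143
```

View pics/wrist4.png

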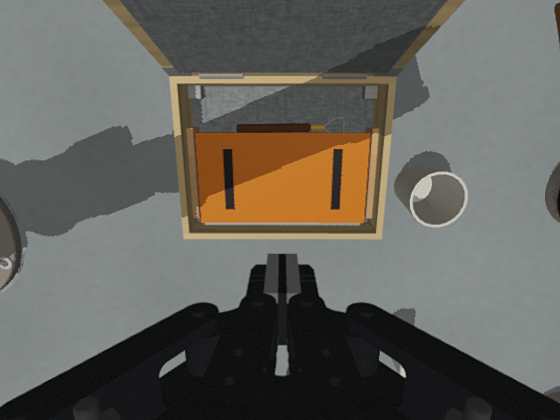

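View pics/side4.png

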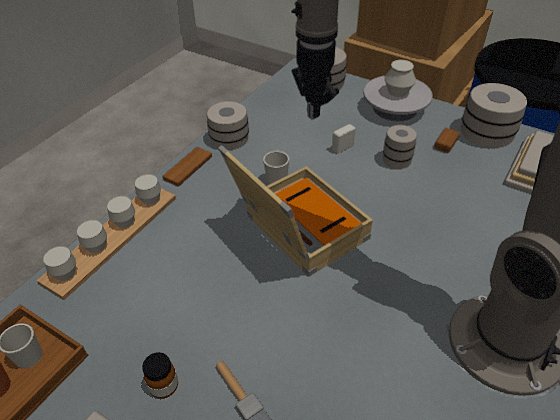

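```bash
python3 - <<'E'
from h import *
o=r.get_obs();f=cam("wrist");T=np.array(f["T_tool_cam"]);M=R.from_rotvec(o["orientation"]).as_matrix()
f["origin"]=M@T[:3,3]+o["tcp_pos"];f["rotation"]=M@T[:3,:3]
a=f["frame"].astype(int);m=((a[:,:,0]>120)&(a[:,:,2]<60)&(a[:,:,0]>a[:,:,1]*1.5)).astype(np.uint8)
c=max(cv2.findContours(m,0,2)[0],key=cv2.contourArea);q=cv2.boxPoints(cv2.minAreaRect(c))
for z in(.051,.057,.07):
  print(z,[np.round([(plane(f,p,z)-C)@EX,(plane(f,p,z)-C)@EY],4).tolist() for p in q])
E
```

```text
0.051 [[0.0358, 0.1096], [0.0361, -0.1087], [-0.0827, -0.1178], [-0.0831, 0.1183]]
0.057 [[0.0363, 0.108], [0.0366, -0.1072], [-0.0806, -0.1162], [-0.081, 0.1166]]
0.07 [[0.0373, 0.1047], [0.0376, -0.1039], [-0.076, -0.1126], [-0.0764, 0.113]]
```

Request:
{"name": "send_rows", "arguments": {
  "series": [
    [[0,-0.015,0],[0,0,0]],
    [[0,-0.03,0],[0,0,0]],
    [[0,-0.03,0],[0,0,0]],
    [[0,-0.03,0],[0,0,0]],
    [[0,-0.03,0],[0,0,0]],
    [[0,-0.03,0],[0,0,0]],
    [[0,-0.03,0],[0,0,0]],
    [[0,-0.025,0],[0,0,0]],
    [[0,-0.01,0],[0,0,0]],
    [[0,0,0],[0,0,0]]
  ]
}}

```text
clock: 11.8
tcp_pos: [0.6084, 0.1332, 0.3387]
orientation: [3.089, -0.571, -0.002]
contact_force: [0.0, -0.2, -0.2]
grip_width: 0.0001
```

```bash
python3 - <<'E'
from h import *
st()
for n in("side","wrist"):cv2.imwrite(f"pics/{n}5.png",cam(n)["frame"][:,:,::-1])
E
```

```text
t 11.8 case [0.2244 0.0007 0.3387] F case [-0.18 -0.11 -0.19] q [ 0.08  0.36 -0.54  1.52  0.19  1.31 -0.84] w 0.00011212022726379339
```

View pics/side5.png

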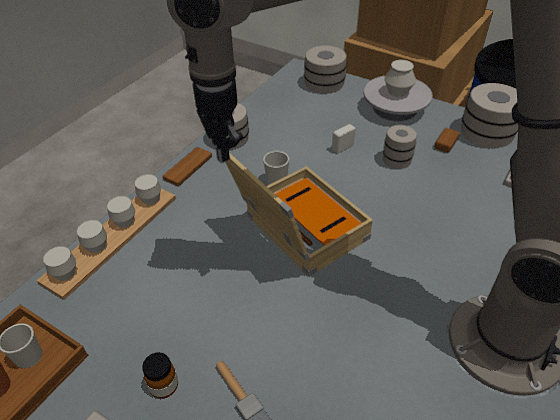

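View pics/wrist5.png

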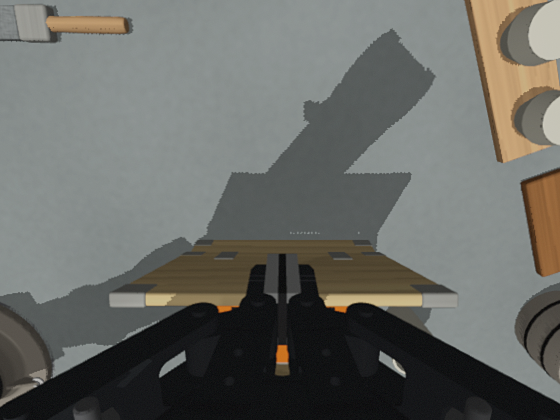

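```bash
python3 - <<'E'
from h import *
o=r.get_obs();f=cam("wrist");T=np.array(f["T_tool_cam"]);M=R.from_rotvec(o["orientation"]).as_matrix()
f["origin"]=M@T[:3,3]+o["tcp_pos"];f["rotation"]=M@T[:3,:3]
for p in [(109,293),(457,291),(109,307),(457,307)]:
  q=plane(f,p,.258)-C;print(q@EX,q@EY)
E
```

```text
0.16313612376816744 0.13009827429972728
0.1650332208718213 -0.1313128766152045
0.15101243551655363 0.13195918115707483
0.15121922113508793 -0.1334684360856636
```

Request:
{"name": "send_rows", "arguments": {
  "series": [
    [[0,0,0.02],[0,0,0]],
    [[0,0,0.03],[0,0,0]],
    [[0,0,0.03],[0,0,0]],
    [[0,0,0.02],[0,0,0]],
    [[0,0,0.009],[0,0,0]],
    [[0,0.015,0],[0,0,0]],
    [[0,0.015,0],[0,0,0]],
    [[0,0.01,0],[0,0,0]],
    [[0,0.008,0],[0,0,0]],
    [[0,0.008,0],[0,0,0]],
    [[0,0.008,0],[0,0,0]],
    [[0,0.008,0],[0,0,0]],
    [[0,0,0],[0,0,0]]
  ]
}}

```text
clock: 13.58
tcp_pos: [0.5825, 0.0641, 0.2301]
orientation: [3.088, -0.574, -0.001]
contact_force: [1.2, 0.7, 0.5]
grip_width: -0.0001
```

```bash
python3 - <<'E'
from h import *
st()
for n in("side","wrist"):cv2.imwrite(f"pics/{n}6.png",cam(n)["frame"][:,:,::-1])
E
```

```text
t 13.575 case [1.506e-01 1.000e-04 2.301e-01] F case [ 1.04 -0.86  0.49] q [ 0.19  0.38 -0.52  1.75  0.21  1.07 -0.77] w -8.810584134582543e-05
```

View pics/side6.png

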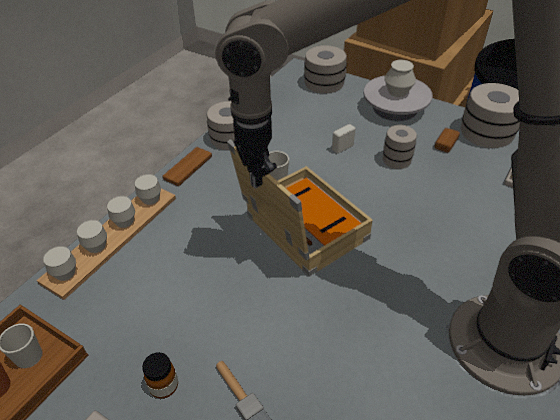

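View pics/wrist6.png

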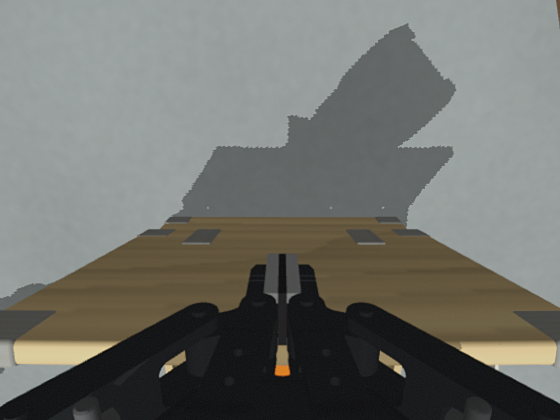

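Request:
{"name": "send_rows", "arguments": {
  "series": [
    [[0,0.008,-0.001],[0,0,0]],
    [[0,0.008,-0.001],[0,0,0]],
    [[0,0.007,-0.002],[0,0,0]],
    [[0,0.007,-0.001],[0,0,0]],
    [[0,0.009,0],[0,0,0]],
    [[0,0.009,0],[0,0,0]],
    [[0,0.009,0.001],[0,0,0]],
    [[0,0.008,0.001],[0,0,0]],
    [[0,0.008,0.001],[0,0,0]],
    [[0,0.008,0.002],[0,0,0]],
    [[0,0.008,0.002],[0,0,0]],
    [[0,0.008,0.003],[0,0,0]],
    [[0,0.008,0.003],[0,0,0]],
    [[0,0.008,0.004],[0,0,0]],
    [[0,0,0],[0,0,0]]
  ]
}}

```text
clock: 15.55
tcp_pos: [0.542, -0.042, 0.2178]
orientation: [3.087, -0.575, -0.001]
contact_force: [0.6, -0.2, -1.0]
grip_width: -0.0001
```

```bash
python3 - <<'E'
from h import *
st()
for n in("side","wrist"):cv2.imwrite(f"pics/{n}7.png",cam(n)["frame"][:,:,::-1])
E
```

```text
t 15.55 case [ 3.700e-02 -1.000e-04  2.178e-01] F case [-0.   -0.68 -1.01] q [ 0.36  0.32 -0.49  1.86  0.18  1.01 -0.57] w -0.00012228542339846318
```

View pics/side7.png

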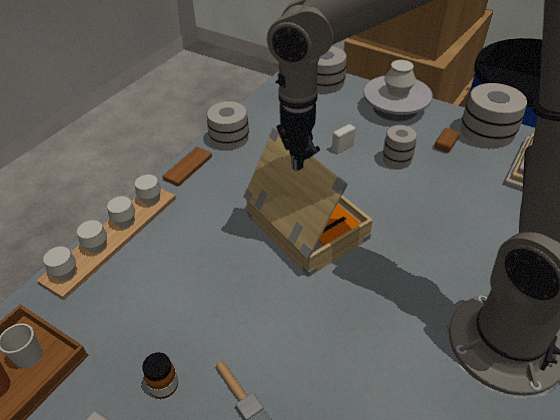

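View pics/wrist7.png

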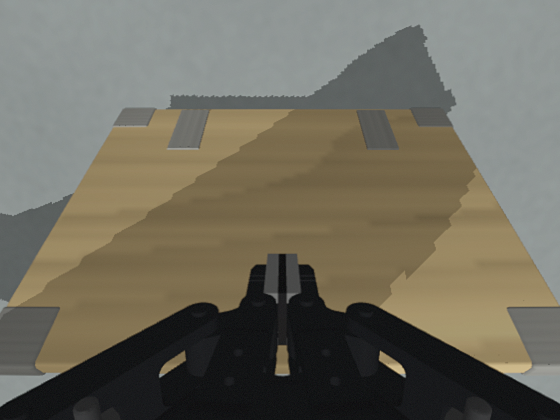

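Request:
{"name": "send_rows", "arguments": {
  "series": [
    [[0,0.009,0.005],[0,0,0]],
    [[0,0.009,0.006],[0,0,0]],
    [[0,0.009,0.006],[0,0,0]],
    [[0,0.009,0.007],[0,0,0]],
    [[0,0.008,0.008],[0,0,0]],
    [[0,0.007,0.008],[0,0,0]],
    [[0,0.007,0.008],[0,0,0]],
    [[0,0.006,0.009],[0,0,0]],
    [[0,0.005,0.009],[0,0,0]],
    [[0,0.005,0.01],[0,0,0]],
    [[0,0.005,0.01],[0,0,0]],
    [[0,0.004,0.01],[0,0,0]],
    [[0,0.003,0.01],[0,0,0]],
    [[0,0.002,0.01],[0,0,0]],
    [[0,0.002,0.01],[0,0,0]],
    [[0,0.001,0.008],[0,0,0]],
    [[0,0,0],[0,0,0]]
  ]
}}

```text
clock: 17.77
tcp_pos: [0.5091, -0.1254, 0.0835]
orientation: [3.089, -0.573, -0.002]
contact_force: [0.9, -0.3, 0.1]
grip_width: -0.0005
```

```bash
python3 - <<'E'
from h import *
st()
for n in("side","wrist"):cv2.imwrite(f"pics/{n}8.png",cam(n)["frame"][:,:,::-1])
E
```

```text
t 17.775 case [-0.0526  0.0006  0.0835] F case [ 0.08 -0.96  0.14] q [ 0.45  0.46 -0.41  2.01  0.27  0.72 -0.49] w -0.000538480171390338
```

View pics/side8.png

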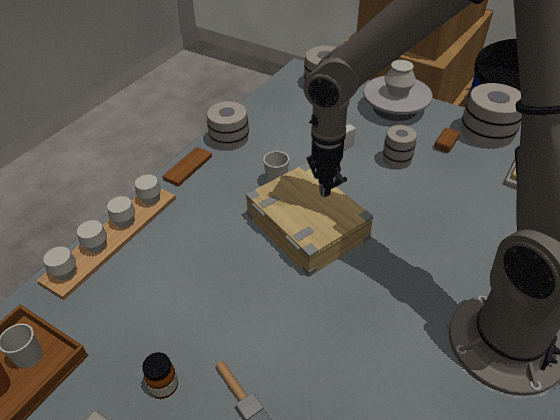

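Almost shut; tip 3.5 mm above the shut height.

Request:
{"name": "send_rows", "arguments": {
  "series": [
    [[0,0,0.002],[0,0,0]],
    [[0,0,0.001],[0,0,0]],
    [[0,0,0.001],[0,0,0]],
    [[0,0,0.001],[0,0,0]],
    [[0,0,0],[0,0,0]]
  ]
}}

```text
clock: 18.5
tcp_pos: [0.51, -0.1255, 0.08]
orientation: [3.088, -0.573, 0.001]
contact_force: [-1.8, -0.5, 8.4]
grip_width: 0.0001
```

```bash
python3 -c "
from h import *
st()"
```

```text
t 18.5 case [-0.0524 -0.0002  0.08  ] F case [-1.09  1.52  8.4 ] q [ 0.45  0.47 -0.41  2.02  0.28  0.71 -0.5 ] w 0.0001450040916191691
```

Request:
{"name": "send_rows", "arguments": {
  "series": [
    [[0,0,0.001],[0,0,0]],
    [[0,0,0],[0,0,0]]
  ]
}}

```text
clock: 18.75
tcp_pos: [0.5101, -0.1255, 0.0799]
orientation: [3.088, -0.573, 0.001]
contact_force: [-4.7, -0.5, 18.3]
grip_width: 0.0003
```

Request:
{"name": "send_rows", "arguments": {
  "series": [
    [[0,0,-0.01],[0,0,0]],
    [[0,0,-0.02],[0,0,0]],
    [[0,0,-0.03],[0,0,0]],
    [[0,0,-0.03],[0,0,0]],
    [[0,0,-0.03],[0,0,0]],
    [[0,0,-0.03],[0,0,0]],
    [[0,0.03,-0.03],[0,0,0]],
    [[0,0.03,-0.02],[0,0,0]],
    [[0,0.03,-0.01],[0,0,0]],
    [[0,0.03,0],[0,0,0]],
    [[0,0.03,0],[0,0,0]],
    [[0,0.01,0],[0,0,0]],
    [[0,0,0],[0,0,0]],
    [[0,0,0],[0,0,0]]
  ]
}}

```text
clock: 20.5
tcp_pos: [0.453, -0.273, 0.2883]
orientation: [-3.089, 0.569, -0.0]
contact_force: [0.4, -0.4, -0.0]
grip_width: -0.0002
```

```bash
python3 - <<'E'
from h import *
st()
T=cam("top")
for n in("side","top","wrist"):cv2.imwrite(f"pics/{n}9.png",cam(n)["frame"][:,:,::-1])
E
```

```text
t 20.5 case [-0.2106  0.      0.2883] F case [-0.23 -0.48 -0.01] q [ 0.75  0.21 -0.38  1.81  0.08  1.14 -0.02] w -0.00024010229343278945
```

View pics/side9.png

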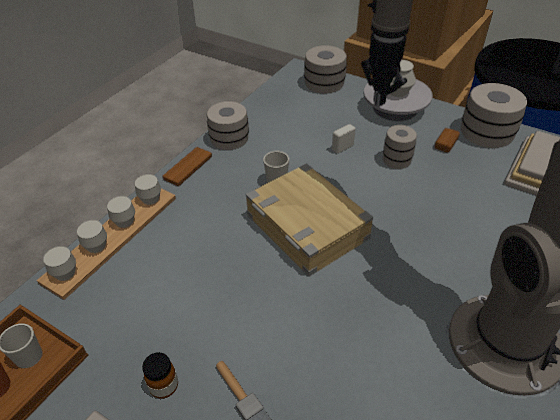

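View pics/wrist9.png

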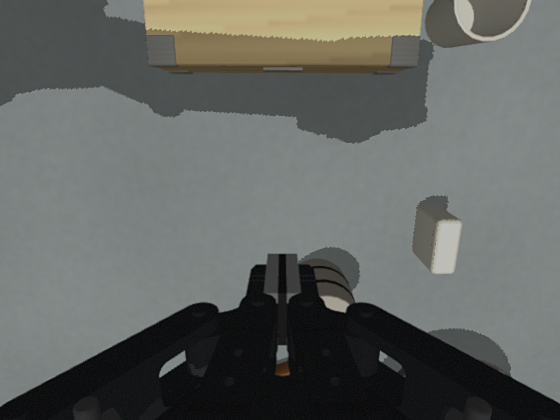

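View pics/top9.png

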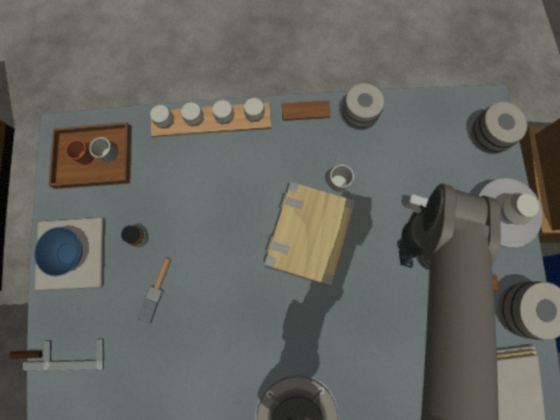

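```bash
python3 -c "
from h import *
print(r.hand_in())"
```

```text
the job is handed in; nothing more can be done
None
```

The tool case is packed: I pushed the flap flat first, then the cover shut, using only the closed fingertips. I handed the job in at about 20.7 s.

- **Flap:** it stopped with the fingertips at 51 mm and about 8 N of upward force. A wrist view then placed its free edge 36 mm from the case centre and 218 mm wide at the flat height, which matches it lying flat over the tools.
- **Cover:** it stopped with the fingertips at 80 mm, the shut height, even when pressed to about 18 N. The last views show it flush on the rim.
- **Finish:** the gripper ended about 0.29 m above the bench, beyond the flap side of the case, with about 0 N of contact force. The cup, timer, mould, jar and brush look where they started in the last views. The tools can no longer be seen under the shut cover. The last open view, taken before I pushed the cover, showed only the loop tool; it was on the case floor, and the knife was already hidden under the flap.

No check failed or disagreed.

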